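Sort the lemon, garlic and spice jars into their holders

ROBOT

A 7-joint arm with a two-finger parallel gripper is mounted at the origin on a cart in front of the work surface, level with it; the furniture and walls round the work are solid. World frame = base frame: x ahead of the robot, y to its left, z up, the work surface at z = 0. Lengths are in m, angles in rad, forces in N, time in s.
With the tool pointing down it reaches from about 0.4 to 0.85 m from the base axis. Payload 6.9 kg.
Tool frame: the origin (TCP) lies between the finger pads; the fingertips stand 8 mm ahead of it and the grasp point (between the pads) lies 11 mm behind it (bot.finger_overhang is the distance from the TCP to the fingertips, in m); z points along the fingers, y is the direction in which the jaws open and shut (so a half turn about z gives the same grasp; the last joint's range is limited). The gripper opens to 85 mm and grips with 20 to 120 N. Pads are 22 mm wide; open, the fingers measure 114 mm over their backs; the gripper's body (76 mm by 85 mm) begins 54 mm behind the grasp point. The pads swing forward as they close: fully open they stand 13 mm farther back than shut.
Start: joints at [1.442, 0.507, -0.238, 1.5, 0.126, 1.149, -0.155], TCP at [0.145, -0.608, 0.239] pointing down, gripper open.
Joint ranges: [-3.08, 3.08], [-0.24, 2.05], [-1.43, 1.35], [0, 2.5], [-1.52, 4.66], [0.17, 1.96], [-2.89, 2.89]. Speed limits (rad/s): [2.39, 2.39, 3.14, 3.14, 3.14, 3.14, 3.14].

INTERFACE

Orientations are given as a unit quaternion [w, x, y, z].
In Python, from rig import bot, solver, vision, workorder gives the robot as it stands. Calls block until the motion is done:
- bot.movep(position, orientation): joint-space move of the TCP to a pose.
- bot.movel(position, v=0.15, frame=None, until_force=None): straight line of the TCP; frame=None keeps the orientation; v is the mean speed in m/s. With until_force (N) it stops when the force on the tool has changed by that much, and returns True; else False.
- bot.move_j(angles): joint-space move.
- bot.move_gripper(opening): opening from 0.0 (shut) to 1.0 (fully open); the grip force is fixed at half the most; returns when the fingers have stopped.
- bot.wait(seconds).
- solver.inverse_kinematics(position, orientation): joint angles nearest the present ones, or None.
- bot.get_obs(): the state.
- vision.get_image(name): name is "scene" or "top"; returns (picture, depth): 400x640x3 uint8, blue, green, red; 400x640 float32, m along the optical axis (not along the pixel's ray), 0 where there is no reading.
- vision.calibration(name): a dict with "vertical_fov" (degrees; the focal length in pixels is half the picture's height over the tangent of half this angle, whatever the lens; pixels are square), "cx", "cy" (the principal point, pixels), "world_to_cam" (4x4, takes a point from world to camera coordinates). Camera axes: x right, y down, z forward; pixel columns grow to the right and rows downward; lengths in m; the calibration is good to about 2 mm. A picture is of the moment at which its call begins. calibration takes no time and is no camera call.
A pose or a line that the arm cannot do raises bot.IKError and nothing moves.
- workorder.close_job(): hands the job in, once; it reports no verdict.
The state is a dict: "time_s": time; "qpos": joint angles; "qd": joint speeds; "effort": joint torques, N m; "eef_pos": TCP position; "tcp_rot": TCP orientation; "force": force on the tool from outside, world axes, zero at the start; "moment": the same for the moment, N m; "width": opening from 0.0 (shut) to 1.0 (fully open).
Only numpy, scipy, OpenCV 4.12 (cv2) and the standard library are available. Lean on these libraries where they do the work, as an engineer would, in place of code of your own. Each camera call takes 0.05 s, during which the arm holds its last target. There are 200 camera calls.

TASK

Tidy up the worktop: lay the lemon in the shallow wooden tray, down on its floor, put the garlic bulb in the round terracotta dish, and stand the two spice jars upright in the dark metal caddy, one in each bay. Leave the salt cellar and the clip-top jar standing where they are.

Things in the scene. Friction and masses are not known exactly. Their poses are not given: they have to be found in the camera images.
- lemon_0_mid (a point): centre of a yellow lemon lying on its side, 78 mm long (its x axis), 55 mm wide (its y axis), 56 mm high; the centre is 28 mm above what it lies on; take it across its width
- garlic_2_mid (a point): centre of a pale pinkish garlic bulb, about 60 mm across and 58 mm high with its pointed neck up; the centre is 29 mm above what it stands on, and its widest part lies at about that height or below
- spice_a_mid (a point): centre of a round glass spice jar with a dark brown lid, 41 mm in diameter over its whole height of 105 mm, standing upright (z axis up); the centre is 52 mm above its foot. One of two like jars, either may go in either bay
- spice_c_mid (a point): centre of the other, like spice jar: dark brown lid, 41 mm in diameter, 105 mm high, standing upright; the centre is 52 mm above its foot
- lemon_tray: shallow rectangular tray of light wood, fixed; origin at the centre of its underside, The inner floor is 110 mm (x) by 104 mm (y) and lies 5 mm above the worktop; the rim is 5 mm thick and its top 15 mm above the worktop
- spice_caddy: dark metal caddy with two square open bays, fixed; origin at the centre of its underside. It measures 136 mm (its x) by 70 mm (its y) and 45 mm high (corner posts 47 mm), walls 4 mm; each bay is 62 mm square inside, its floor 4 mm above the worktop, the bay centres 33 mm either side of the origin along x
- garlic_dish: round open terracotta dish, fixed; origin at the centre of its underside. 124 mm across the rim and 30 mm high, wall 5 mm, inner floor about 90 mm across and 6 mm above the worktop
- salt_cellar: bystander: round pale stone salt cellar with a wooden lid and brass knob, 92 mm across, 76 mm high, loose; origin at the centre of its underside
- clip_jar: bystander: clip-top glass jar with dark contents, 78 mm across, 122 mm high, loose; origin at the centre of its underside. Behind it a fixed wall cabinet overhangs the worktop: its underside is 450 mm above the worktop, its front 0.57 m ahead of the robot base (door latches at 0.54 m), its left end 0.09 m left of the base axis; keep the wrist and arm clear of it
Mind the look-alikes: they are no part of the job. Leave any purple look-alike of the part that bears garlic_2_mid alone.

How it is judged:
At the end, for the whole second after the job is handed in: Lemon on the tray floor (within 38 mm of its middle along and across, centre under 46 mm high); garlic in the dish (within 32 mm of its middle, centre under 52 mm high); both jars down in the caddy bays (centre 45 to 66 mm high), tilt under 0.15 rad; all at rest (x of lemon_0_mid in the frame of lemon_tray between -0.038 and 0.038 m and y of lemon_0_mid in the frame of lemon_tray between -0.038 and 0.038 m and z of lemon_0_mid in the frame of lemon_tray between 0.015 and 0.046 m and horizontal distance between garlic_2_mid and garlic_dish below 0.032 m and z of garlic_2_mid in the frame of garlic_dish between 0.015 and 0.052 m and x of spice_a_mid in the frame of spice_caddy between -0.055 and 0.055 m and y of spice_a_mid in the frame of spice_caddy between -0.022 and 0.022 m and z of spice_a_mid in the frame of spice_caddy between 0.045 and 0.066 m and angle between each of spice_a_mid, spice_c_mid's own z axis and vertical below 0.15 rad and x of spice_c_mid in the frame of spice_caddy between -0.055 and 0.055 m and y of spice_c_mid in the frame of spice_caddy between -0.022 and 0.022 m and z of spice_c_mid in the frame of spice_caddy between 0.045 and 0.066 m and linear speed of each of lemon_0, garlic_2, spice_a, spice_c below 0.03 m/s); the robot touches nothing.
It fails at once if the salt cellar is shoved (over 20 mm) or tipped (distance of salt_cellar from where it was at the start of the episode above 0.02 m or angle between salt_cellar's own z axis and vertical above 0.35 rad).
It fails at once if the clip-top jar is shoved (over 20 mm) or tipped (distance of clip_jar from where it was at the start of the episode above 0.02 m or angle between clip_jar's own z axis and vertical above 0.35 rad).
It also fails if it takes over 120 s, if anything falls off the work surface, if the arm or the gripper's body presses on something with over 40 N, if the wrist force passes 120 N, or if a joint passes its speed limit or range.

## Working session

There is one attempt and no reset: what is moved stays moved. The work goes in short steps, each a Python script; the robot and the scene stay as the last script left them, time stands still between calls to the robot, and variables do not carry over. Pictures are saved under pics/ and viewed, about 12 in all and at most 16, crops included, and the job is handed in when it is done.

```bash
mkdir -p pics; ls; python3 - <<'E'
from rig import bot, solver, vision, workorder
import cv2,numpy as np
for n in("scene","top"):
    im,d=vision.get_image(n); cv2.imwrite(f"pics/{n}0.png",im); np.save(f"pics/{n}0.npy",d)
    c=vision.calibration(n); print(n,c["vertical_fov"],c["cx"],c["cy"],np.round(c["world_to_cam"],3).tolist(),(d>0).mean())
E
```

```text
pics
scene 42.04865358731612 314.96837628874835 200.5363095754247 [[-0.834, -0.552, -0.014, 0.45], [-0.213, 0.345, -0.914, 0.185], [0.509, -0.759, -0.406, 1.281], [0.0, 0.0, 0.0, 1.0]] 0.9960625
top 42.15732674498431 309.9178214588399 190.86130969577533 [[-0.001, -1.0, 0.014, -0.049], [-0.996, -0.0, -0.086, 0.564], [0.086, -0.014, -0.996, 1.262], [0.0, 0.0, 0.0, 1.0]] 0.99607421875
```

View pics/scene0.png

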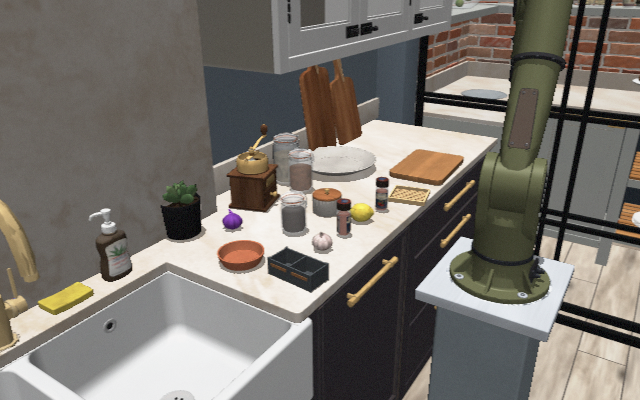

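View pics/top0.png

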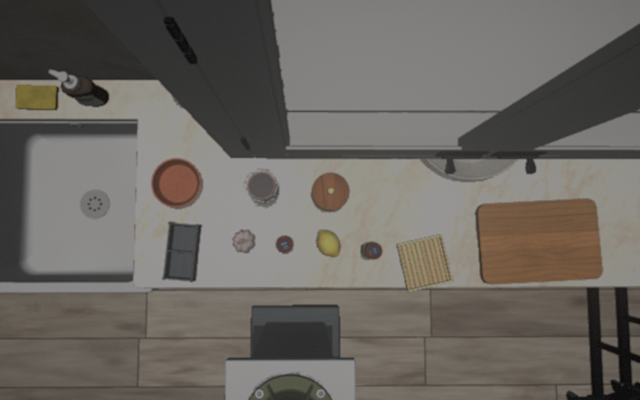

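Candidates: garlic is the pale bulb at top (243,240), not the purple one at scene (232,220). The lemon is at top (328,243), not the sponge at (36,97). Spice jars are at top (285,244) and (372,250), and the clip jar at (262,187) is not one of them. The tray is the woven-looking light square at (425,262), not the board at (540,240). Salt cellar at (330,191), dish at (177,183), caddy at (182,250).

```bash
cat > h.py <<'E'
from rig import bot, solver, vision, workorder
import cv2,numpy as np
def cloud(n,d):
    c=vision.calibration(n);f=200/np.tan(np.radians(c["vertical_fov"])/2)
    v,u=np.mgrid[:400,:640]
    P=np.stack([(u-c["cx"])/f*d,(v-c["cy"])/f*d,d],-1)
    T=np.linalg.inv(c["world_to_cam"])
    return P@T[:3,:3].T+T[:3,3]
def look(n,name=None):
    im,d=vision.get_image(n)
    if name: cv2.imwrite(f"pics/{name}.png",im)
    return im,cloud(n,d)
E
python3 - <<'E'
from h import *
np.set_printoptions(precision=4,suppress=True)
for n in("top","scene"):
    im=cv2.imread(f"pics/{n}0.png");W=cloud(n,np.load(f"pics/{n}0.npy"));X,Y,Z=W[...,0],W[...,1],W[...,2]
    reg=(X>.3)&(X<.72)&(Y>-.45)&(Y<.36)
    fl=reg&(abs(Z)<.01); print(n,"worktop z",np.median(Z[fl]),Z[fl].std())
    m=(reg&(Z>.008)&(Z<.3)).astype(np.uint8)
    k,L,s,c=cv2.connectedComponentsWithStats(m)
    for i in range(1,k):
        if s[i,4]<60: continue
        q=W[L==i];lo,hi=np.percentile(q,[1,99],axis=0)
        r=cv2.minAreaRect(q[:,:2].astype(np.float32)*1000)
        print(c[i].round(),s[i,4],"mid",(lo+hi)/2,"size",hi-lo,"zmax",q[:,2].max(),"rect",np.round(r[0]),np.round(r[1]),round(r[2],1),im[L==i].mean(0).round())
im=cv2.imread("pics/top0.png")[150:300,140:460];a=cv2.resize(im,None,fx=2.4,fy=2.4,interpolation=2)
b=cv2.resize(cv2.imread("pics/scene0.png")[165:295,210:440],None,fx=2.4,fy=2.4,interpolation=2) if 0 else None
cv2.imwrite("pics/crop0.png",a)
E
```

```text
top worktop z 0.0010711279936681528 0.0030147873051674734
[173. 181.] 899 mid [0.5857 0.2828 0.0216] size [0.1182 0.1182 0.0269] zmax 0.036622912869960444 rect [586. 282.] [123. 119.] 89.7 [ 60.  71. 100.]
[438. 164.] 165 mid [ 0.6279 -0.3643  0.0302] size [0.0354 0.0493 0.027 ] zmax 0.0457161215802806 rect [ 632. -361.] [53. 39.] 78.2 [108. 112. 115.]
[462. 169.] 335 mid [ 0.6199 -0.422   0.0254] size [0.0538 0.0555 0.0335] zmax 0.044595387285677246 rect [ 620. -419.] [61. 55.] 89.6 [107. 112. 114.]
[262. 186.] 917 mid [0.5712 0.0664 0.0735] size [0.0742 0.0744 0.1023] zmax 0.12514921662117717 rect [571.  67.] [78. 78.] 32.3 [91. 94. 98.]
[330. 191.] 1148 mid [ 0.5612 -0.0961  0.0568] size [0.0872 0.0846 0.0396] zmax 0.08223489006737283 rect [562. -97.] [91. 91.] 23.5 [ 68.  86. 113.]
[180. 252.] 779 mid [0.4175 0.2634 0.029 ] size [0.1388 0.0794 0.0417] zmax 0.05209871212387718 rect [417. 265.] [ 74. 140.] 84.8 [67. 67. 67.]
[243. 240.] 402 mid [0.4421 0.1157 0.0396] size [0.0513 0.0514 0.0345] zmax 0.059886496303021675 rect [442. 115.] [54. 56.] 88.4 [109. 112. 120.]
[328. 243.] 5
[... 1125 characters left out ...]
7   0.0578] size [0.19   0.1647 0.0971] zmax 0.10795415379033935 rect [509. -53.] [155. 214.] 80.7 [ 82. 114. 137.]
[236. 222.] 101 mid [0.7121 0.1554 0.0254] size [0.0151 0.0399 0.0323] zmax 0.041675723603883275 rect [712. 155.] [41. 15.] 87.9 [122.  47.  92.]
[321. 241.] 285 mid [0.4391 0.1244 0.0312] size [0.0501 0.0403 0.0408] zmax 0.056801993309488874 rect [438. 125.] [55. 42.] 22.5 [161. 165. 181.]
[240. 253.] 803 mid [0.5843 0.2843 0.0204] size [0.118  0.1192 0.0244] zmax 0.033351737077846666 rect [585. 285.] [121. 124.] 17.9 [ 66.  90. 149.]
[297. 267.] 1563 mid [0.4157 0.2676 0.0282] size [0.1408 0.0811 0.0394] zmax 0.04934654788769388 rect [417. 266.] [ 78. 144.] 85.2 [54. 54. 54.]
```

View pics/crop0.png

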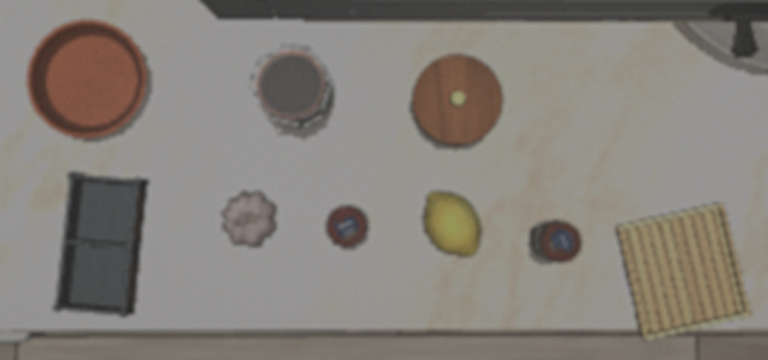

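Crop confirms the choices: pale garlic (250,218), two dark-lidded jars (347,226) and (557,241), lemon (452,222), caddy, dish and tray all match their given sizes. Next I get the lemon axis and check IK, then start moving.

```bash
cat >> h.py <<'E'
from scipy.spatial.transform import Rotation as Ro
def quat(deg):
    a=np.radians(deg);c,s=np.cos(a),np.sin(a)
    q=Ro.from_matrix(np.array([[-s,c,0],[c,s,0],[0,0,-1]])).as_quat()
    return q[[3,0,1,2]].tolist()
def best(p,deg):
    o=[]
    for d in(deg,deg+180):
        j=solver.inverse_kinematics(list(p),quat(d))
        if j is not None: o.append((abs(np.array(j)-bot.get_obs()["qpos"]).max(),d,np.round(j,2).tolist()))
    return min(o) if o else None
GARLIC=(.441,.117);JA=(.436,.013);LEM=(.437,-.092);JB=(.4215,-.192)
TRAY=(.388,-.333);DISH=(.585,.283);BFAR=(.450,.2630);BNEAR=(.384,.2690)
E
python3 - <<'E'
from h import *
im=cv2.imread("pics/top0.png");W=cloud("top",np.load("pics/top0.npy"))
h=cv2.cvtColor(im,cv2.COLOR_BGR2HSV)
m=(h[...,1]>110)&(h[...,0]>20)&(h[...,0]<35)&(abs(W[...,0]-.437)<.06)&(abs(W[...,1]+.092)<.06)
q=W[m][:,:2]; w,v=np.linalg.eigh(np.cov(q.T)); print("lemon",m.sum(),q.mean(0),np.degrees(np.arctan2(v[1,1],v[0,1])),4*np.sqrt(w))
print(cv2.minAreaRect((q*1000).astype(np.float32)))
print(bot.get_obs()["time_s"],bot.get_obs()["width"])
for nm,p,a in(("JA",JA,85),("JB",JB,85),("far",BFAR,85),("near",BNEAR,85),("gar",GARLIC,90),("dish",DISH,45),("lem",LEM,130),("tray",TRAY,103)):
    for z in(.017,.071,.24): print(nm,z,best((*p,z),a))
E
```

```text
lemon 333 [ 0.4339748  -0.09234003] -146.0452049229716 [0.04120759 0.06750372]
((434.8467712402344, -90.80328369140625), (67.63705444335938, 40.46507263183594), 42.48212432861328)
0.1 1.0002429890178153
JA 0.017 (np.float64(1.2003722040317544), 85, [0.24, 0.61, -0.48, 2.24, 0.67, 0.44, 0.7])
JA 0.071 (np.float64(1.032612703431447), 85, [0.41, 0.54, -0.72, 2.19, 0.62, 0.62, 0.72])
JA 0.24 (np.float64(1.0307351176805812), 85, [0.8, 0.4, -1.22, 1.96, 0.42, 1.08, 0.88])
JB 0.017 (np.float64(1.1682903972343914), 85, [0.83, 0.67, -0.69, 2.17, 0.81, 0.58, 1.01])
JB 0.071 (np.float64(1.2781547269012388), 85, [0.92, 0.6, -0.81, 2.12, 0.69, 0.7, 1.12])
JB 0.24 (np.float64(1.2909903672280374), 265, [0.72, 0.27, -0.45, 1.9, 0.14, 1.0, -1.45])
far 0.017 (np.float64(1.6846982775631973), 85, [-0.24, 0.68, -0.51, 2.02, 0.59, 0.59, 0.32])
far 0.071 (np.float64(1.420650122440661), 85, [0.02, 0.72, -0.96, 1.98, 0.79, 0.87, 0.11])
far 0.24 (np.float64(1.2576116366308314), 85, [0.18, 0.57, -1.22, 1.76, 0.57, 1.22, 0.29])
near 0.017 (np.float64(1.463714996645925), 85, [-0.02, 0.81, -1.04, 2.15, 1.03, 0.82
[... 607 characters left out ...]
, [0.06, 0.92, -1.06, 1.62, 0.86, 1.14, -0.44])
dish 0.24 (np.float64(1.3635926165331431), 45, [0.08, 0.74, -1.13, 1.42, 0.67, 1.39, -0.27])
lem 0.017 (np.float64(1.0915484108390743), 310, [0.35, 0.59, -0.29, 2.21, 0.43, 0.39, -1.16])
lem 0.071 (np.float64(0.9865645919124038), 310, [0.46, 0.5, -0.43, 2.17, 0.39, 0.55, -1.14])
lem 0.24 (np.float64(0.8139250932628821), 310, [0.69, 0.27, -0.69, 1.94, 0.21, 1.0, -0.97])
tray 0.017 (np.float64(0.7918040368197101), 283, [0.8, 0.64, -0.2, 2.05, 0.26, 0.48, -0.95])
tray 0.071 (np.float64(0.759512850949911), 283, [0.83, 0.55, -0.25, 2.01, 0.23, 0.61, -0.91])
tray 0.24 (np.float64(0.6694559970164657), 283, [0.91, 0.34, -0.34, 1.79, 0.13, 1.03, -0.82])
```

```bash
cat >> h.py <<'E'
def st(t=""):
    o=bot.get_obs();print(t,"t",round(o["time_s"],1),"tcp",np.round(o["eef_pos"],4),"w",round(o["width"],3),"F",np.round(o["force"],1))
def pick(p,deg,z,up=.22):
    d=best((*p,up),deg)[1]
    bot.movep([*p,up],quat(d)); bot.movel([*p,z],v=.15); st("at"); bot.move_gripper(0.0); st("grip")
    bot.movel([*p,up],v=.2); return d
E
python3 - <<'E'
from h import *
pick(JB,85,.071)
st("up"); look("scene","s1")
im,W=look("top","t1")
E
```

```text
at t 3.1 tcp [ 0.4219 -0.1922  0.0715] w 0.996 F [-0.8 -0.2  1.1]
grip t 3.5 tcp [ 0.4219 -0.1925  0.0716] w 0.464 F [-0.1 -0.6  5.8]
up t 4.4 tcp [ 0.4208 -0.1918  0.219 ] w 0.459 F [-0.9  0.4 -1.4]
```

View pics/s1.png

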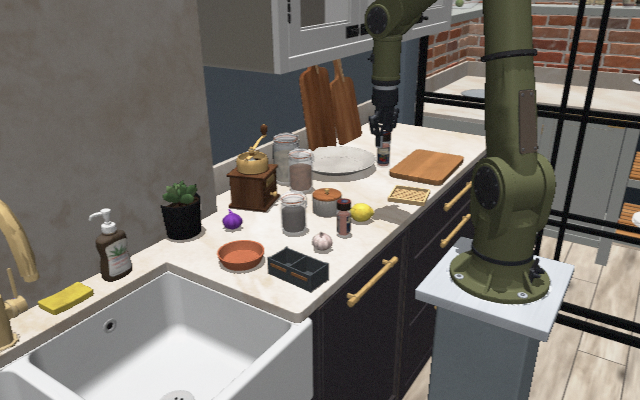

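Jar is held upright at (383,150) in the scene image, with nothing else disturbed. Now place it in the far bay.

```bash
cat >> h.py <<'E'
def place(p,z,up=.22,w=1.0,f=8):
    bot.movel([*p,up],v=.25); bot.movel([*p,z+.03],v=.15); r=bot.movel([*p,z],v=.04,until_force=f); st(f"down {r}")
    bot.move_gripper(w); bot.wait(.2); st("open"); bot.movel([*p,up],v=.2)
E
python3 - <<'E'
from h import *
d=85
p=np.array(BFAR)
# yaw may be 85 or 265; turn to keep the chosen one is unnecessary: movel keeps orientation
place(BFAR,.0755); st()
look("scene","s2"); im,W=look("top","t2")
E
```

```text
down True t 8.2 tcp [0.4497 0.2628 0.0756] w 0.464 F [ 0.  -0.8  6.4]
open t 8.9 tcp [0.4493 0.2623 0.0751] w 1.0 F [-0.3  0.1 -0. ]
 t 9.8 tcp [0.4496 0.2625 0.2191] w 0.999 F [-0.5 -0.2  0. ]
```

View pics/s2.png

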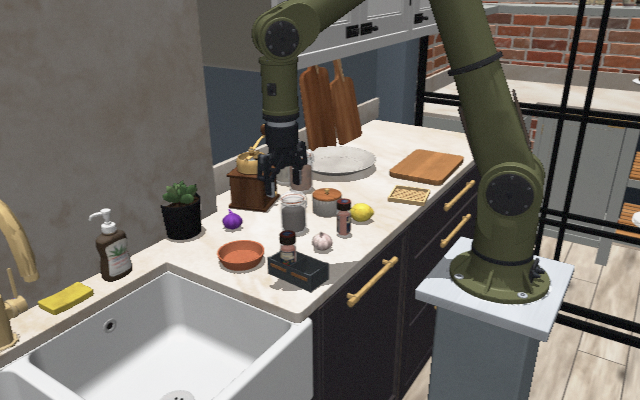

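Jar stands in the far bay (288,245), upright. Next, jar A to the near bay.

```bash
python3 - <<'E'
from h import *
pick(JA,85,.071); place(BNEAR,.0755); st()
im,W=look("scene","s3"); X,Y,Z=W[...,0],W[...,1],W[...,2]
cv2.imwrite("pics/c3.png",cv2.resize(im[190:300,200:400],None,fx=3,fy=3,interpolation=2))
E
```

```text
at t 12.0 tcp [0.4364 0.0134 0.0715] w 1.001 F [ 0.6 -0.5 -0.5]
grip t 12.5 tcp [0.4363 0.0127 0.0716] w 0.458 F [-0.8  0.3  5.8]
down True t 16.2 tcp [0.3837 0.2688 0.0756] w 0.461 F [-0.7 -0.7  6.4]
open t 16.9 tcp [0.3834 0.2683 0.0752] w 1.001 F [ 0.3 -0.6  0.2]
 t 17.8 tcp [0.3836 0.2685 0.2192] w 0.999 F [-0.   0.3 -0.5]
```

View pics/c3.png

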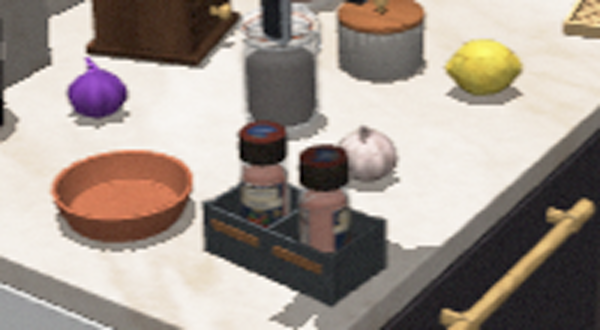

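Both jars are upright in their bays. Now the garlic: grip, lift, check the width, then place.

```bash
python3 - <<'E'
from h import *
pick(GARLIC,45,.017); st("up")
im,W=look("scene","s4")
cv2.imwrite("pics/c4.png",cv2.resize(im[110:260,220:400],None,fx=3,fy=3,interpolation=2))
E
```

```text
at t 20.0 tcp [0.4414 0.1172 0.0175] w 0.998 F [ 1.  -0.8 -0.3]
grip t 20.5 tcp [0.4413 0.1169 0.0178] w 0.585 F [-1.  -0.2 10. ]
up t 21.6 tcp [0.4404 0.1168 0.2191] w 0.581 F [-0.2  0.  -0.8]
```

View pics/c4.png

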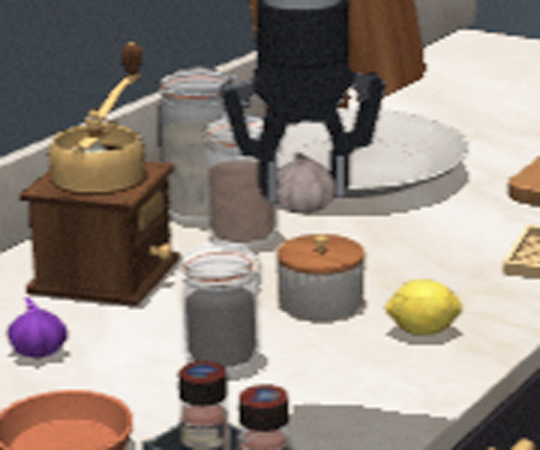

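Garlic is held level between the pads at (305,185). Placing it.

```bash
python3 - <<'E'
from h import *
place(DISH,.024,w=.76,f=6); st()
d=best((*LEM,.22),128)
bot.movel([.47,.2,.24],v=.25)
pick((.436,-.0915),128,.015); st("up")
im,W=look("scene","s5")
cv2.imwrite("pics/c5.png",cv2.resize(im[110:300,200:440],None,fx=3,fy=3,interpolation=2))
E
```

```text
down True t 24.7 tcp [0.5844 0.2828 0.0239] w 0.58 F [-0.1 -0.2  5. ]
open t 25.2 tcp [0.5839 0.2825 0.0232] w 0.761 F [-0.4 -0.1  1.1]
 t 26.3 tcp [0.5844 0.2827 0.2188] w 0.758 F [ 0.9 -0.5 -0.9]
at t 30.3 tcp [ 0.4364 -0.0916  0.0155] w 0.759 F [ 0.4 -0.5 -0.3]
grip t 30.6 tcp [ 0.4366 -0.0917  0.0163] w 0.612 F [-1.9 -0.5 11.5]
up t 31.8 tcp [ 0.4353 -0.0914  0.2192] w 0.605 F [ 0.7 -0.4 -2.4]
```

View pics/c5.png

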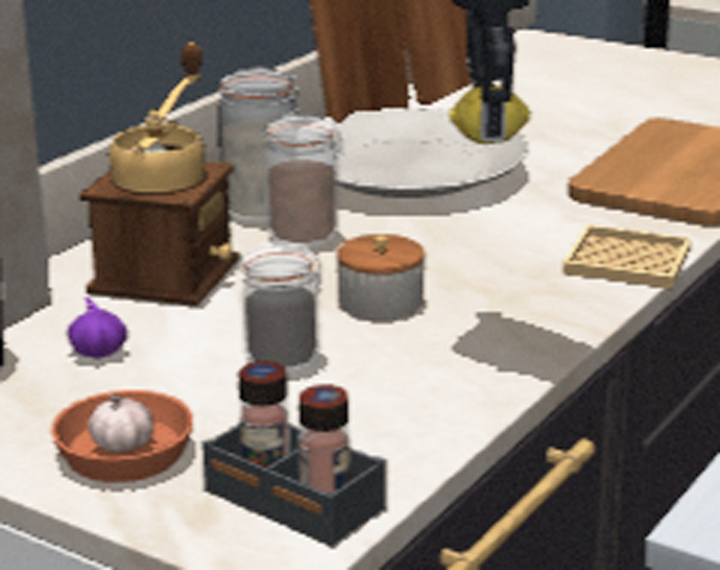

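Garlic sits in the dish (120,425) and the lemon is held across its width (490,112). Next, the tray.

```bash
python3 - <<'E'
from h import *
bot.movep([*TRAY,.22],quat(best((*TRAY,.22),103)[1]))
place(TRAY,.0195,w=.76,f=6); st()
bot.movep([.145,-.608,.239],quat(best((.145,-.608,.239),103)[1])); st("home")
for n in("top","scene"):
    im,W=look(n,n+"6"); X,Y,Z=W[...,0],W[...,1],W[...,2]; h=cv2.cvtColor(im,cv2.COLOR_BGR2HSV)
    y=(h[...,1]>90)&(h[...,0]>20)&(h[...,0]<35)&(Z>.026)&(Z<.1)&(np.hypot(X-.388,Y+.333)<.09)
    g=(np.hypot(X-.585,Y-.283)<.042)&(Z>.02)&(Z<.09)
    for nm,m in(("lemon",y),("garlic",g),("jarN",(np.hypot(X-BNEAR[0],Y-BNEAR[1])<.031)&(Z>.06)&(Z<.13)),("jarF",(np.hypot(X-BFAR[0],Y-BFAR[1])<.031)&(Z>.06)&(Z<.13)),("clip",(np.hypot(X-.571,Y-.066)<.06)&(Z>.02)&(Z<.15)),("salt",(np.hypot(X-.562,Y+.097)<.06)&(Z>.02)&(Z<.1))):
        q=W[m]
        if len(q)>5: lo,hi=np.percentile(q,[2,98],axis=0);print(n,nm,len(q),((lo+hi)/2)[:2].round(3),"zmax",q[:,2].max().round(3))
a=cv2.imread("pics/top6.png")[150:300,140:460];b=cv2.imread("pics/scene6.png")[140:290,180:500]
cv2.imwrite("pics/c6.png",cv2.resize(np.vstack([a,b]),None,fx=2,fy=2,interpolation=2))
E
```

```text
down True t 35.0 tcp [ 0.3877 -0.3328  0.0214] w 0.609 F [ 0.3 -0.   6.3]
open t 35.5 tcp [ 0.3874 -0.3324  0.0211] w 0.764 F [ 0.4 -0.4  0.2]
 t 36.6 tcp [ 0.3875 -0.3326  0.2191] w 0.76 F [0.1 0.3 0.3]
home t 38.0 tcp [ 0.147  -0.6072  0.2387] w 0.76 F [0.8 0.  0.5]
top lemon 497 [ 0.387 -0.33 ] zmax 0.067
top garlic 411 [0.586 0.282] zmax 0.065
top jarN 328 [0.384 0.267] zmax 0.116
top jarF 317 [0.449 0.259] zmax 0.116
top clip 908 [0.571 0.065] zmax 0.128
top salt 1148 [ 0.561 -0.097] zmax 0.081
scene lemon 236 [ 0.385 -0.319] zmax 0.063
scene garlic 297 [0.582 0.291] zmax 0.063
scene jarN 414 [0.38  0.273] zmax 0.113
scene jarF 391 [0.445 0.265] zmax 0.112
scene clip 958 [0.565 0.077] zmax 0.124
scene salt 607 [ 0.557 -0.09 ] zmax 0.077
```

View pics/c6.png

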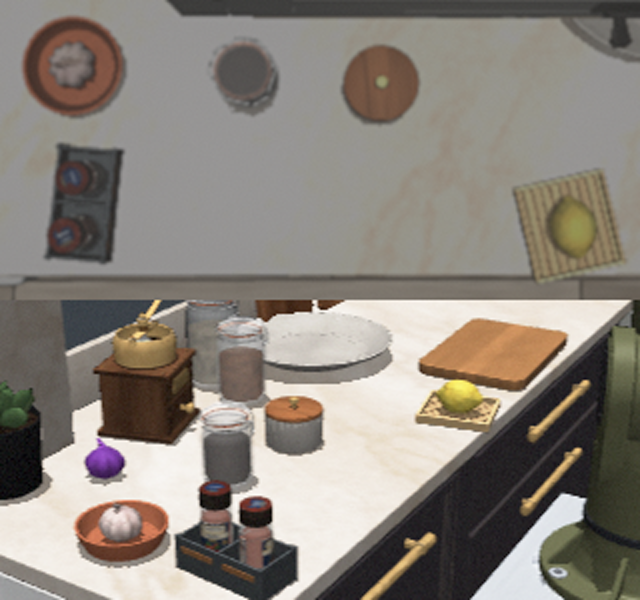

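All items are in place at the expected heights and the bystanders haven't moved. Handing in.

```bash
python3 -c "
from h import *
workorder.close_job()"
```

```text
the job is handed in; nothing more can be done
```

The worktop is tidied and the job was handed in at about 38 s on the robot's clock; no verdict is reported. The two spice jars are upright in the caddy bays, the garlic is in the terracotta dish, and the lemon lies in the wooden tray. The arm is parked back at its start position.

**Positions:** the last top view puts the lemon about 3 mm from the tray's middle and the garlic about 1 mm from the dish's. Each jar is within about 4 mm of its bay centre. The scene view gave offsets of up to about 14 mm for the lemon, because it sees only the near side. That is still inside the limits.

**Heights:** all the tops read within a few millimetres of what they should be for objects resting on the tray, dish and bay floors. I judged the jars' tilt by eye only, and they look upright.

**Bystanders:** the salt cellar and clip-top jar read within about 1 mm of their starting positions from the top camera.

**Slip:** I did not reopen the gripper fully before taking the lemon. It was at about 65 mm, enough for the lemon's 55 mm width, and the grasp was clean. No check failed.

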